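Press the battery pack and the motion sensor into the foam of a lamp kit

TASK

Pack this solar-lamp kit: press the blue battery pack into the rectangular cutout and the black round motion sensor (white lens up) into the round cutout of the foam-lined carton, each upright and pushed fully home until the orange foam under it has gone all the way down. Leave the yellow battery pack where it stands.

Things in the scene. Friction and masses are not known exactly. Their poses are not given: they have to be found in the camera images.
- tray: Foam-lined carton, fixed, 170 (x) by 250 (y) mm, rim 40 mm, grey foam top 38 mm above its origin (centre of underside, on the table; z up). Cutouts: rectangular 92 (x) by 52 (y) at y +50, round 62 diameter at y -60, both x 0. Each floor is an orange pad 24 above the origin: holds a part's weight, yields at 9 N plus 1.2 N per 10 mm/s, moves 14 down to a hard stop and stays down.
- blue_pack_center (a point): Centre (half-way up) of the loose blue battery pack: upright rounded block 80 (x) by 40 (y) by 62 (z) mm, about 0.32 kg, white patch on top; x along its length, z up, its two ways round alike. Its lower 28 mm go into the foam (34 mm stand out when home), so grip it across the 40 mm width, higher than that.
- sensor_center (a point): Centre (half-way up) of the loose motion sensor: upright cylinder 62 mm high, about 0.16 kg, a black body 50 mm across and 54 high topped by a low white lens 42 across, 8 high; z up. Its lower 28 mm go into the foam (34 mm stand out when home), so grip the body higher than that.
- yellow_pack_center (a point): Centre (half-way up) of the loose yellow battery pack, the same block as the blue one but in yellow wrap. It is not part of this kit and stays where it stands.
Not all that is in view belongs to the job. Of the things like the part that bears sensor_center, leave any that is red; of the rest the larger one is meant.

How it is judged:
By the outcome, as a careful person would: the job done as asked, in the order asked, and still so for the second after the job is handed in, with the robot touching nothing.
It also fails if it takes over 64 s, if anything falls off the work surface, if the arm or the gripper's body presses on something with over 40 N, if the wrist force passes 120 N, or if a joint passes its speed limit or range.

ROBOT

A 6-joint arm with a two-finger parallel gripper is mounted at the origin on the work surface. World frame = base frame: x ahead of the robot, y to its left, z up, the work surface at z = 0. Lengths are in mm, angles in rad, forces in N, time in s.
With the tool pointing down it reaches from about 350 to 875 mm from the base axis. Payload 15.5 kg.
Tool frame: the origin (TCP) lies at the very end of the fingers, on their centre line; the grasp point (between the pads) lies 19 mm behind it; y points along the fingers, x is the direction in which the jaws open and shut, and the axes are right-handed (so a half turn about y gives the same grasp; the last joint's range is limited). The gripper opens to 85 mm and grips with 20 to 120 N. Pads are 22 mm wide; open, the fingers measure 114 mm over their backs; the gripper's body (76 mm by 85 mm) begins 54 mm behind the grasp point. The pads swing forward as they close: fully open they stand 13 mm farther back than shut.
Start: joints at [-1.198, 0.494, 1.345, -0, 1.302, -0.096], TCP at [281.829, -557.852, 231.277] pointing down, gripper open.
Joint ranges: [-2.91, 2.91], [-0.82, 2.16], [0.22, 2.67], [-1.22, 4.37], [0.12, 2.79], [-3.08, 3.08]. Speed limits (rad/s): [1.89, 1.89, 2.57, 3.01, 3.01, 3.01].

INTERFACE

Orientations are given as a rotation vector (axis times angle).
In Python, from plant import sensors, read_camera, ticket, spot_in, regions_of gives the robot as it stands.
- The arm moves only by the tool play_rows, never from a script. Its argument "deltas" is one flat list of numbers, 5 for each row, row after row: the shift along the tool's x, y, z in cm, then the turn about the tool's y in rad, then the closure, from 0 (fully open) to 1 (shut). In form: [tx, ty, tz, twist, fingers, tx, ty, tz, twist, fingers, ...]. A call has 1 to 12 rows; each row shifts and turns the commanded pose from where the row before left it, along the tool's axes as they then stand; what a row does not reach is not made up. A row lasts 1/8 s, in which the tool goes at most 62.5 mm and 10.7 degrees, less where a joint would pass 70% of its speed; a pose out of reach is approached as far as the arm can. A call is refused whole if a number of a shift passes 6.25 or a number of a turn 0.188, either way. A call with a gripper value outside its range is refused whole. The fingers move at their own pace and stop on an object; "squeeze" is the grip in N (left out, the last holds). Time passes only in rows, so rows that do not move let the fingers close. It gives the time, the measured TCP pose, the force and the opening at its end, in the units of the state.
- sensors.sense(): the state, without advancing time (a new reading comes with each control period).
- read_camera(name): name is "side" or "top" or "wrist"; returns a dict with "img" (400x640x3 uint8, red, green, blue), "range_z" (400x640 float32, mm along the optical axis (not along the pixel's ray), 0 where there is no reading), "vertical_fov" (degrees; the focal length in pixels is half the picture's height over the tangent of half this angle, whatever the lens; pixels are square), "cx", "cy" (the principal point, pixels), "T" (4x4, takes a point from camera to world coordinates). Camera axes: x right, y down, z forward; pixel columns grow to the right and rows downward; lengths in mm; the calibration is good to about 2 mm. A picture is of the moment at which its call begins.
- ticket.close_job(): hands the job in, once; it reports no verdict.
Trained networks look in a picture, given as the dict that the camera call returned (one of the last four; its "shot" number tells which), for a name from the list of things; names that differ only in an ending like _2 or _b are one class to them, and where a whole thing is asked for, a point or a joint stands for the part that bears it (a point fixed in the world has none). Each returns a list of dicts, best first, with "p" (0 to 1); they miss things now and then, are a little off and sometimes report something else, mostly with a low value. They report only what shows in the picture. A call takes as long as a camera call. They do not tell look-alikes from the thing itself.
- spot_in(picture, label): "box" ([left, top, width, height] in pixels, round what is visible of it).
- regions_of(picture, label): "mask" (400x640 bool, what is visible of it) and "box" ([left, top, width, height] in pixels, round what is visible of it).
The state is a dict: "clock": time; "joints": joint angles; "dq": joint speeds; "tau": joint torques, N m; "position": TCP position; "eef_rot": TCP orientation; "force": force on the tool from outside, world axes, zero at the start; "ft_torque": the same for the moment, N m; "opening": opening from 0.0 (shut) to 1.0 (fully open).
Only numpy, scipy, OpenCV 4.12 (cv2) and the standard library are available. Lean on these libraries where they do the work, as an engineer would, in place of code of your own. Each camera call takes 0.05 s, during which the arm holds its last target.

## Working session

There is one attempt and no reset: what is moved stays moved. The work goes in short steps, Python scripts to look and compute and a tool call to move; the robot and the scene stay as the last step left them, time stands still between calls to the robot, and variables do not carry over. Pictures are saved under pics/ and viewed, and the job is handed in when it is done.

Besides the shell and the picture viewer there is one more tool, called after ">>>" by a JSON object that holds its "op" and its "data". play_rows: Moves the arm, as the interface text tells. Its arguments: {"type":"object","properties":{"deltas":{"type":"array"},"squeeze":{"type":"number"}},"required":["deltas"]}

```bash
mkdir -p pics; ls
cat > h.py <<'E'
import numpy as np, cv2
from plant import sensors, read_camera, ticket, spot_in, regions_of
def K(c):
    h=c["img"].shape[0]; f=h/2/np.tan(np.radians(c["vertical_fov"])/2); return f,c["cx"],c["cy"]
def save(c,n,box=None,s=1):
    im=c["img"][:,:,::-1]
    if box: im=im[box[1]:box[1]+box[3],box[0]:box[0]+box[2]]
    if s!=1: im=cv2.resize(im,None,fx=s,fy=s,interpolation=cv2.INTER_CUBIC)
    cv2.imwrite("pics/"+n,im)
def cloud(c):
    f,cx,cy=K(c); z=c["range_z"].astype(float); v,u=np.mgrid[:z.shape[0],:z.shape[1]]
    P=np.stack([(u-cx)/f*z,(v-cy)/f*z,z],-1)@c["T"][:3,:3].T+c["T"][:3,3]
    P[z==0]=np.nan; return P
def proj(c,p):
    f,cx,cy=K(c); q=np.linalg.inv(c["T"])@np.r_[p,1]; return f*q[0]/q[2]+cx,f*q[1]/q[2]+cy
E
python3 - <<'E'
from h import *
for n in ["top","side","wrist"]:
    c=read_camera(n); save(c,n+"1.png"); print(n,c["vertical_fov"],c["cx"],c["cy"],np.round(c["T"],3).tolist())
    P=cloud(c)
    for l in ["tray","blue_pack_center","sensor_center","yellow_pack_center"]:
        for r in regions_of(c,l):
            m=r["mask"]; print(l,round(r["p"],2),r["box"],m.sum(),np.round(np.nanmedian(P[m],0)))
s=sensors.sense(); print(s)
E
```

```text
pics
top 51.48203270469124 321.2030006745232 198.36714292832949 [[0.014, -0.997, 0.082, 470.858], [-1.0, -0.014, -0.002, -65.56], [0.003, -0.082, -0.997, 916.84], [0.0, 0.0, 0.0, 1.0]]
tray 0.72 [161.1, 149.8, 133.0, 102.6] 9719 [537. 129.  37.]
blue_pack_center 0.61 [433.0, 171.5, 31.9, 39.1] 992 [ 562. -332.   60.]
sensor_center 0.93 [363.1, 197.9, 26.1, 24.7] 472 [ 521. -185.   58.]
sensor_center 0.87 [402.9, 228.8, 20.5, 15.7] 283 [ 468. -264.   43.]
sensor_center 0.64 [364.7, 242.6, 25.8, 25.4] 498 [ 428. -184.   58.]
yellow_pack_center 0.56 [362.3, 136.1, 31.8, 39.4] 838 [ 629. -185.   61.]
side 43.67645841853084 320.18859886375736 203.8238394818048 [[-0.992, -0.072, 0.105, 442.912], [-0.128, 0.606, -0.785, 633.943], [-0.007, -0.792, -0.61, 610.557], [0.0, 0.0, 0.0, 1.0]]
tray 0.96 [215.3, 233.5, 160.2, 166.1] 17347 [538. 162.  38.]
blue_pack_center 0.9 [310.5, 126.1, 31.4, 30.0] 1140 [ 561. -323.   42.]
blue_pack_center 0.54 [372.1, 165.6, 23.6, 40.4] 819 [ 428. -168.   42.]
sensor_center 0.87 [322.7, 165.4, 23.8, 32.3] 790 [ 522. -169.   43.]
sensor_center 0.85 [368.7, 165.3,
[... 309 characters left out ...]
6], [-0.001, 0.28, -0.96, 373.242], [0.0, 0.0, 0.0, 1.0]]
{'clock': 0.75, 'joints': array([-1.19851012e+00,  4.93581629e-01,  1.34550096e+00, -2.12180793e-05,
        1.30248324e+00, -9.54936807e-02]), 'dq': array([-0.00138215, -0.00046343,  0.00131634,  0.00113202,  0.00036908,
       -0.00149579]), 'tau': array([-2.08976715e-03, -8.81918550e+01, -3.84240174e+01, -3.64672487e-04,
        9.32400617e-04, -1.69341592e-05]), 'position': array([ 281.81857797, -557.86280293,  231.28807119]), 'eef_rot': array([-1.39493672,  0.85811116, -0.85812602]), 'force': array([-0.03233621,  0.23171373, -1.1672509 ]), 'ft_torque': array([ 0.02724762, -0.02130662,  0.02637251]), 'opening': 0.9978726014820891}
```

View pics/top1.png

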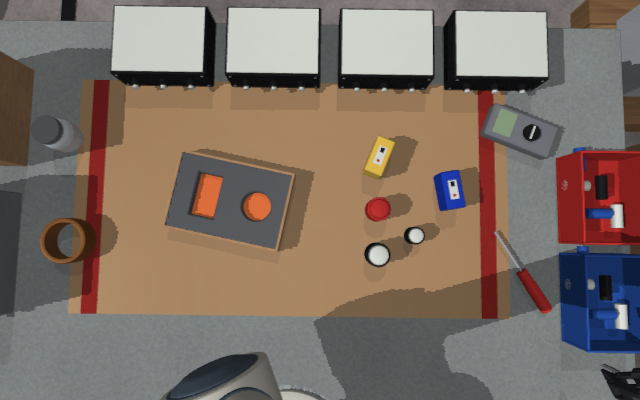

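View pics/side1.png

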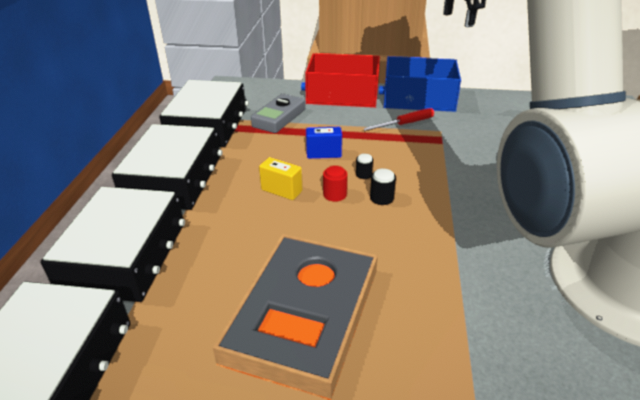

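View pics/wrist1.png

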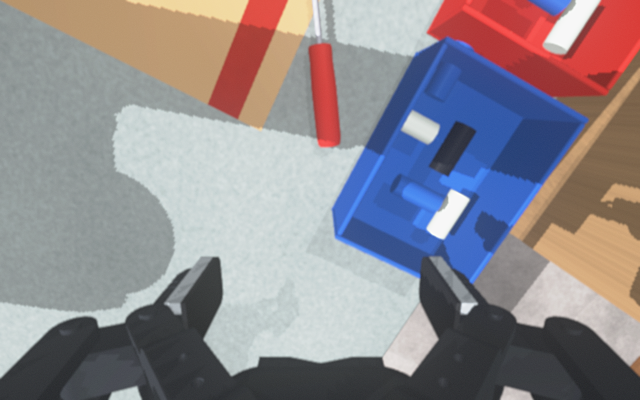

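The top view shows three sensor-like things: red at (377,209), small black at (414,235) and large black at (377,254). The larger one that isn't red is (377,254). I'll confirm it in an enlarged crop and measure.

```bash
cat > m.py <<'E'
from h import *
def rect(Q):
    r=cv2.minAreaRect(Q.astype(np.float32)); b=cv2.boxPoints(r)
    e=b[1]-b[0]; e2=b[2]-b[1]
    if np.hypot(*e2)>np.hypot(*e): e=e2
    return np.round(r[0],1),np.round(sorted(r[1]),1),round(float(np.degrees(np.arctan2(e[1],e[0])))%180,1)
def trim(Q):  # drop isolated
    from scipy.spatial import cKDTree
    t=cKDTree(Q); return Q[[len(x)>=5 for x in t.query_ball_point(Q,5)]]
def near(P,x,y,r,zl,zh):
    m=(np.hypot(P[...,0]-x,P[...,1]-y)<r)&(P[...,2]>zl)&(P[...,2]<zh); return P[m]
E
python3 - <<'E'
from m import *
for n in ["top","side"]:
    c=read_camera(n); P=cloud(c)
    if n=="top": save(c,"crop1.png",(340,120,150,150),4)
    for nm,x,y,r in [("blue",562,-332,60),("yel",629,-185,60),("sens",428,-184,45),("small",468,-264,35),("red",521,-185,45)]:
        Q=near(P,x,y,r,8,90); zt=np.percentile(Q[:,2],97); T=Q[Q[:,2]>zt-5]
        print(n,nm,"ztop",round(zt,1),len(T),rect(trim(T[:,:2])),"all",rect(trim(Q[:,:2])))
        if nm in("sens","small","red"):
            T=Q[Q[:,2]>zt-14]; print("   circ",cv2.minEnclosingCircle(trim(T[:,:2]).astype(np.float32)))
    Q=near(P,537,135,175,32,46); print(n,"tray",rect(trim(Q[:,:2])),np.percentile(Q[:,2],[10,50,90]))
    hsv=cv2.cvtColor(c["img"],cv2.COLOR_RGB2HSV); o=(hsv[...,0]<14)&(hsv[...,1]>200)&(hsv[...,2]>150)
    k,l,st,ce=cv2.connectedComponentsWithStats(o.astype(np.uint8))
    for i in range(1,k):
        if st[i,4]>150:
            q=P[l==i]; q=q[~np.isnan(q[:,0])]; print(n,"orange",st[i].tolist(),np.round(np.median(q,0),1),rect(trim(q[:,:2])))
E
```

```text
top blue ztop 63.5 651 (array([ 564.3, -340.4]), array([39.8, 78.3]), 9.1) all (array([ 564.1, -340.7]), array([41.6, 79.8]), 10.1)
top yel ztop 64.0 613 (array([ 633.5, -188.2]), array([39.2, 78.7]), 158.8) all (array([ 633.8, -188.6]), array([40. , 81.1]), 158.2)
top sens ztop 63.0 257 (array([ 426.4, -187.2]), array([36.7, 37. ]), 89.2) all (array([ 427.1, -186.9]), array([47.3, 49. ]), 90.6)
   circ ((426.21337890625, -186.94485473632812), 24.903810501098633)
top small ztop 47.9 142 (array([ 467.9, -268.2]), array([27.7, 28.5]), 57.6) all (array([ 467.4, -267.1]), array([35.8, 36. ]), 49.1)
   circ ((467.7532043457031, -267.6421203613281), 18.65865135192871)
top red ztop 63.0 248 (array([ 522., -188.]), array([35.3, 35.5]), 90.0) all (array([ 522.5, -187.1]), array([48.3, 48.3]), 0.8)
   circ ((522.119384765625, -187.93316650390625), 24.944801330566406)
top tray (array([537.4, 130.1]), array([170.3, 251.2]), 78.6) [35.08325024 37.2278235  39.48472752]
side blue ztop 63.3 329 (array([ 563.8, -337.8]), array([40. , 79.5]), 9.4) all (array([ 563.6, -336.3]), array([43.1, 80.1]), 9.5
[... 706 characters left out ...]
188, -183.665283203125), 24.300853729248047)
side tray (array([538.4, 131.1]), array([171.1, 253.5]), 78.4) [36.5813985  38.2109566  39.93373878]
side orange [306, 53, 73, 53, 3385] [ 551.5 -592.2   54.7] (array([ 549.5, -658.1]), array([151.3, 189.6]), 0.1)
side orange [343, 132, 61, 9, 328] [ 455.8 -433.2    0.8] (array([ 456.3, -432.5]), array([ 25.9, 141.6]), 179.6)
side orange [323, 166, 24, 35, 685] [ 520.  -167.7   43.7] (array([ 521.1, -178.9]), array([39.6, 43.3]), 35.7)
side orange [298, 265, 36, 21, 581] [526.9  68.3  24.1] (array([526.5,  68.2]), array([49.5, 53.2]), 39.5)
side orange [259, 310, 65, 36, 1374] [548.2 177.6  24.2] (array([549. , 176.7]), array([44.5, 87.9]), 168.6)
```

View pics/crop1.png

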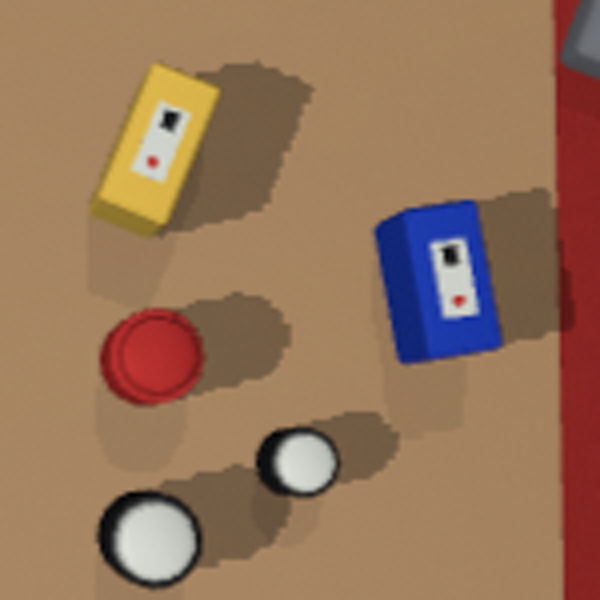

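```bash
cat > d.py <<'E'
from h import *
from scipy.spatial.transform import Rotation as Ro
import sys
def go(x,y,z,yaw=None):
    s=sensors.sense(); R=Ro.from_rotvec(s["eef_rot"]).as_matrix(); p=s["position"]
    cur=np.degrees(np.arctan2(R[1,0],R[0,0])); yaw=cur if yaw is None else yaw
    d=(yaw-cur+90)%180-90   # world yaw change; tool y is down so twist=-d
    c0=R.T@(np.array([x,y,z])-p)/10
    a=np.radians(d); Rz=np.array([[np.cos(a),-np.sin(a),0],[np.sin(a),np.cos(a),0],[0,0,1]])
    c1=(Rz@R).T@(np.array([x,y,z])-p)/10
    print("t",round(s["clock"],2),"pos",np.round(p,1),"yaw",round(cur,2),"ydir",np.round(R[:,1],3),"q1,q6",np.round(s["joints"][[0,5]],2),"F",np.round(s["force"],1),"op",round(s["opening"],3))
    print("cm in present frame",np.round(c0,2),"twist",round(-a,3),"| cm after twist",np.round(c1,2))
if __name__=="__main__": go(*[float(v) for v in sys.argv[1:]])
E
python3 d.py 564 -339 200 99.3
```

```text
t 0.85 pos [ 281.8 -557.8  231.3] yaw -63.2 ydir [ 0.  0. -1.] q1,q6 [-1.2 -0.1] F [-0.1 -0.4 -0.7] op 0.997
cm in present frame [-6.81  3.13 35.05] twist 0.305 | cm after twist [-17.04   3.13  31.38]
```

>>> {"op": "play_rows", "data": {"deltas": [0,0,0,0.153,0,0,0,0,0.152,0,-2.43,0.3,4.48,0,0,-2.43,0.3,4.48,0,0,-2.43,0.3,4.48,0,0,-2.43,0.3,4.48,0,0,-2.43,0.3,4.48,0,0,-2.43,0.3,4.48,0,0,-2.46,0.3,4.5,0,0,0,0,0,0,0], "squeeze": 80}}

```text
clock: 2.1
position: [566.2, -336.3, 209.8]
eef_rot: [-1.283, 1.086, -1.085]
force: [0.3, -0.1, 0.4]
opening: 0.999
```

```bash
python3 d.py 564 -339 33 99.3
python3 - <<'E'
from m import *
c=read_camera("wrist"); P=cloud(c); save(c,"w2.png")
for r in regions_of(c,"blue_pack_center"): print(r["p"],r["box"])
Q=near(P,564,-339,60,8,90); zt=np.percentile(Q[:,2],97); T=Q[Q[:,2]>zt-5]
print(zt,len(T),rect(trim(T[::3,:2])))
E
```

```text
t 2.1 pos [ 566.2 -336.3  209.8] yaw -80.46 ydir [ 0.     0.001 -1.   ] q1,q6 [-0.63  0.78] F [ 0.3 -0.1  0.4] op 0.999
cm in present frame [ 0.24 17.68 -0.27] twist 0.004 | cm after twist [ 0.24 17.68 -0.26]
0.92 [303.0, 140.3, 44.2, 89.4]
62.884873241882715 3692 (array([ 565.3, -340. ]), array([39.8, 78.6]), 9.9)
```

View pics/w2.png

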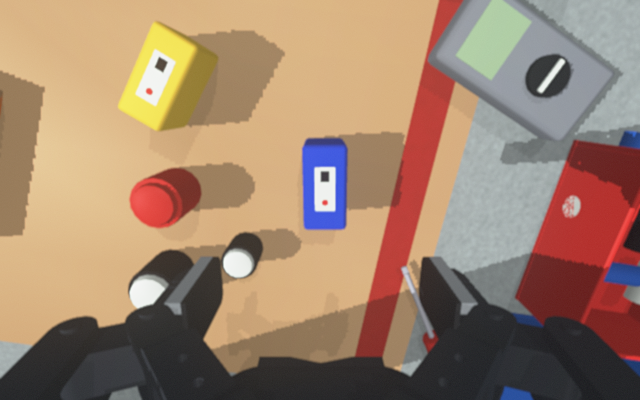

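>>> {"op": "play_rows", "data": {"deltas": [0.29,0,-0.21,0,0,0,4.5,0,0,0,0,4.5,0,0,0,0,4,0,0,0,0,3,0,0,0,0,1.68,0,0,0,0,0,0,0,0,0,0,0,0,0]}}

```text
clock: 3.2
position: [562.7, -342.8, 34.8]
eef_rot: [-1.282, 1.087, -1.09]
force: [0.6, -0.1, -0.2]
opening: 1.001
```

```bash
python3 d.py 564.6 -339.5 33 99.6
```

```text
t 3.2 pos [ 562.7 -342.8   34.8] yaw -80.69 ydir [ 0.001 -0.001 -1.   ] q1,q6 [-0.64  0.77] F [ 0.6 -0.1 -0.2] op 1.001
cm in present frame [-0.29  0.18  0.24] twist -0.005 | cm after twist [-0.29  0.18  0.24]
```

>>> {"op": "play_rows", "data": {"deltas": [-0.29,0.1,0.24,0,0,0,0,0,0,0,0,0,0,0,1,0,0,0,0,1,0,0,0,0,1,0,0,0,0,1,0,0,0,0,1,0,0,0,0,1,0,0,0,0,1,0,0,0,0,1]}}

```text
clock: 4.45
position: [564.3, -339.0, 32.8]
eef_rot: [-1.282, 1.088, -1.089]
force: [-1.5, -0.6, 5.3]
opening: 0.455
```

```bash
python3 d.py 564.6 -339.5 33 99.6
```

```text
t 4.45 pos [ 564.3 -339.    32.8] yaw -80.68 ydir [ 0. -0. -1.] q1,q6 [-0.63  0.78] F [-1.5 -0.6  5.3] op 0.455
cm in present frame [ 0.05 -0.02  0.02] twist -0.005 | cm after twist [ 0.05 -0.02  0.02]
```

>>> {"op": "play_rows", "data": {"deltas": [0,-1.5,0,0,1,0,-3.5,0,0,1,0,-4,0,0,1,0,-4,0,0,1,0,0,0,0,1,0,0,0,0,1]}}

```text
clock: 5.2
position: [563.7, -338.4, 162.1]
eef_rot: [-1.282, 1.089, -1.088]
force: [0.0, -0.6, -3.8]
opening: 0.455
```

```bash
python3 d.py 547.9 179.6 130 78.5
python3 - <<'E'
from m import *
c=read_camera("side"); save(c,"s3.png",(200,50,320,200),2.4)
E
```

```text
t 5.2 pos [ 563.7 -338.4  162.1] yaw -80.67 ydir [-0.001  0.001 -1.   ] q1,q6 [-0.63  0.78] F [ 0.  -0.6 -3.8] op 0.455
cm in present frame [-51.37   3.24   6.84] twist 0.364 | cm after twist [-50.45   3.25 -11.88]
```

View pics/s3.png

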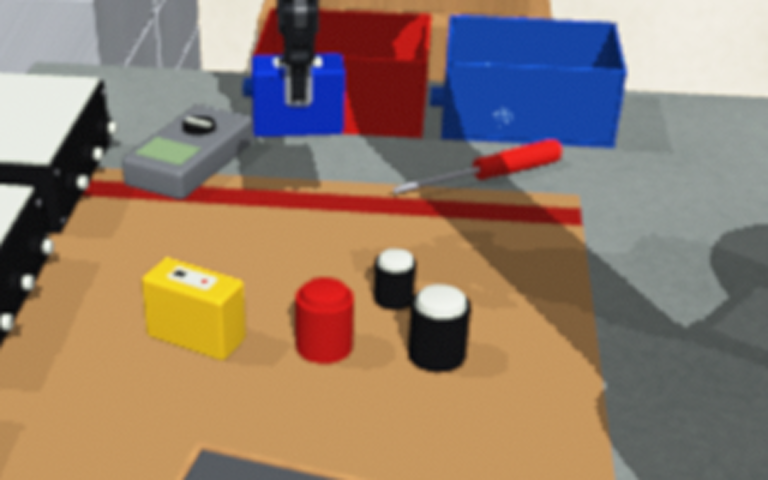

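>>> {"op": "play_rows", "data": {"deltas": [0,0,0,0.182,1,0,0,0,0.182,1,-5.05,0,-1.19,0,1,-5.05,0,-1.19,0,1,-5.05,0,-1.19,0,1,-5.05,0,-1.19,0,1,-5.05,0,-1.19,0,1,-5.05,0,-1.19,0,1,-5.05,0,-1.19,0,1,-5.05,0,-1.19,0,1,-5.05,0,-1.19,0,1,-5.0,0,-1.19,0,1]}}

```text
clock: 6.75
position: [547.4, 180.9, 161.3]
eef_rot: [-1.109, 1.357, -1.355]
force: [1.2, 0.1, -4.1]
opening: 0.457
```

>>> {"op": "play_rows", "data": {"deltas": [0,0,0,0,1,0,0,0,0,1]}}

```text
clock: 7.0
position: [547.7, 179.0, 161.5]
eef_rot: [-1.11, 1.356, -1.355]
force: [0.3, -0.5, -3.8]
opening: 0.454
```

```bash
python3 d.py 547.9 179.6 100 78.5
python3 - <<'E'
from m import *
for n in ["wrist","top"]:
    c=read_camera(n); save(c,n+"4.png"); P=cloud(c)
    Q=near(P,537,131,175,32,46); print(n,"tray",rect(trim(Q[::(3 if n=="wrist" else 1),:2])),len(Q),np.median(Q[:,2]))
    if n=="top":
        Q=near(P,548,180,60,150,215);zt=np.percentile(Q[:,2],97); print(zt)
E
```

```text
t 7.0 pos [547.7 179.  161.5] yaw -101.49 ydir [-0.002 -0.001 -1.   ] q1,q6 [0.21 1.98] F [ 0.3 -0.5 -3.8] op 0.454
cm in present frame [-0.07  6.15  0.02] twist 0.0 | cm after twist [-0.07  6.15  0.02]
wrist tray (array([537.5, 130.7]), array([170.3, 251.2]), 78.4) 41962 37.573525297440256
top tray (array([537.5, 129.8]), array([170.1, 250.4]), 78.4) 6643 37.2622412417071
210.7709505267644
```

View pics/wrist4.png

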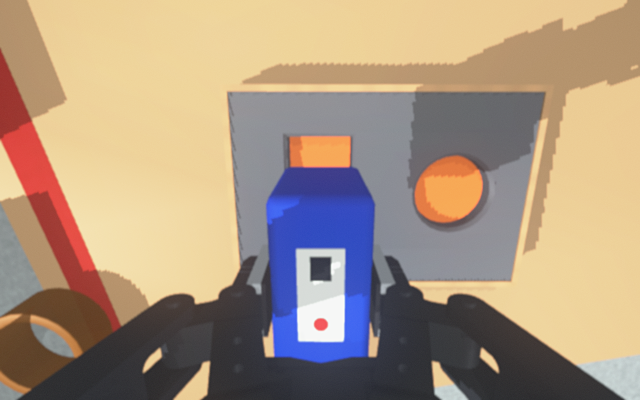

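>>> {"op": "play_rows", "data": {"deltas": [-0.04,3,0,0,1,0,3,0,0,1,0,2,0,0,1,0,0.5,0,0,1,0,0.5,0,0,1,0,0.5,0,0,1,0,0,0,0,1]}}

```text
clock: 7.98
position: [548.5, 179.6, 67.6]
eef_rot: [-1.107, 1.356, -1.356]
force: [0.9, 1.1, -3.8]
opening: 0.457
```

```bash
python3 d.py 547.6 179.4 43 78.4
python3 - <<'E'
from m import *
c=read_camera("side"); save(c,"s5.png",(190,210,220,180),3.5)
E
```

```text
t 7.97 pos [548.5 179.6  67.6] yaw -101.53 ydir [ 0.  0. -1.] q1,q6 [0.21 1.99] F [ 0.9  1.1 -3.8] op 0.457
cm in present frame [ 0.04  2.46 -0.08] twist 0.001 | cm after twist [ 0.04  2.46 -0.08]
```

View pics/s5.png

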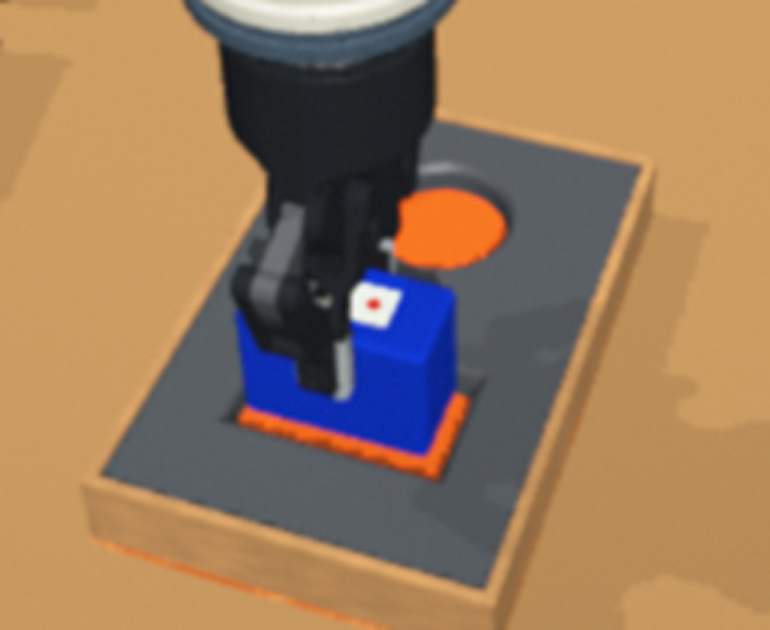

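>>> {"op": "play_rows", "data": {"deltas": [0,0.5,0,0,1,0,0.4,0,0,1,0,0.25,0,0,1,0,0.25,0,0,1,0,0.25,0,0,1,0,0.25,0,0,1,0,0.25,0,0,1,0,0,0,0,1]}}

```text
clock: 9.02
position: [548.4, 179.7, 46.1]
eef_rot: [-1.107, 1.356, -1.356]
force: [-1.9, -0.3, 1.6]
opening: 0.454
```

>>> {"op": "play_rows", "data": {"deltas": [0,0.2,0,0,1,0,0.2,0,0,1,0,0,0,0,1]}}

```text
clock: 9.4
position: [548.5, 179.7, 42.5]
eef_rot: [-1.107, 1.356, -1.356]
force: [-4.5, -2.3, 10.7]
opening: 0.453
```

```bash
python3 d.py 547.6 179.4 43 78.4
```

```text
t 9.4 pos [548.5 179.7  42.5] yaw -101.53 ydir [ 0.  0. -1.] q1,q6 [0.21 1.99] F [-4.5 -2.3 10.7] op 0.453
cm in present frame [ 0.04 -0.05 -0.08] twist 0.001 | cm after twist [ 0.04 -0.05 -0.08]
```

>>> {"op": "play_rows", "data": {"deltas": [0,0.1,0,0,1,0,0,0,0,1]}}

```text
clock: 9.65
position: [548.6, 179.7, 42.3]
eef_rot: [-1.106, 1.355, -1.356]
force: [-8.1, -2.9, 28.4]
opening: 0.456
```

>>> {"op": "play_rows", "data": {"deltas": [0,0.1,0,0,1,0,0,0,0,1]}}

```text
clock: 9.9
position: [548.7, 179.7, 42.1]
eef_rot: [-1.106, 1.355, -1.356]
force: [-12.9, -5.0, 45.1]
opening: 0.458
```

```bash
python3 d.py 547.6 179.4 43 78.4;python3 - <<'E'
from m import *
for n in ["side","top"]:
    c=read_camera(n); P=cloud(c)
    Q=near(P,548,180,42,30,80);print(np.percentile(Q[:,2],[50,90,95]))
    T=Q[Q[:,2]>60]; k=T[np.abs(T[:,2]-np.median(T[:,2]))<4]; print(n,np.median(T[:,2]),len(T))
    if n=="side": save(c,"s6.png",(190,210,220,180),3.5)
E
```

```text
t 9.9 pos [548.7 179.7  42.1] yaw -101.52 ydir [ 0.001  0.    -1.   ] q1,q6 [0.21 1.99] F [-12.9  -5.   45.1] op 0.458
cm in present frame [ 0.05 -0.09 -0.1 ] twist 0.001 | cm after twist [ 0.05 -0.09 -0.1 ]
[59.19563501 72.44432338 73.12461741]
side 71.35241872446511 840
[68.94865214 71.80171828 72.33568556]
top 70.2494622302736 287
```

View pics/s6.png

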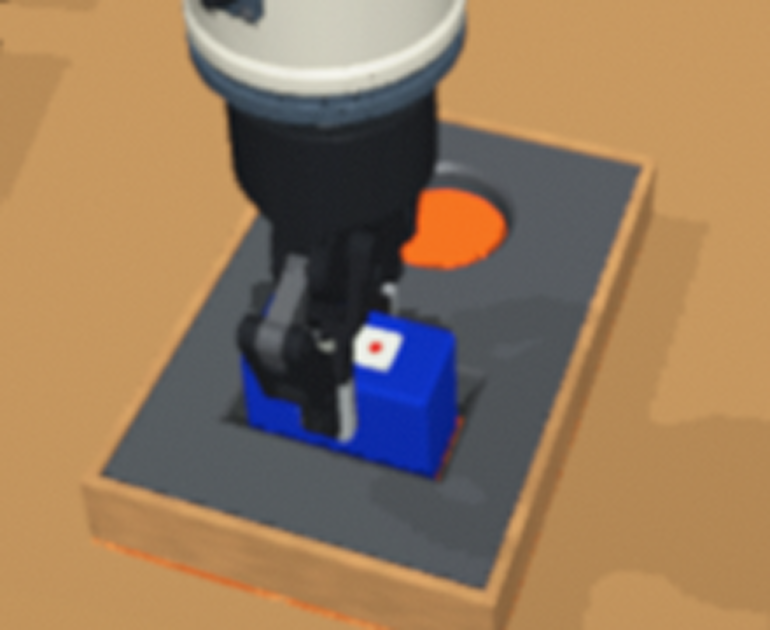

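Stiff rise to 45 N and the top at about 72 mm: the hard stop is reached. I'll ease off and release.

>>> {"op": "play_rows", "data": {"deltas": [0,-0.35,0,0,1,0,0,0,0,1,0,0,0,0,0.4,0,0,0,0,0,0,0,0,0,0,0,0,0,0,0,0,-2,0,0,0,0,-4,0,0,0,0,-4,0,0,0,0,-2,0,0,0,0,0,0,0,0]}}

```text
clock: 11.38
position: [549.2, 179.9, 164.9]
eef_rot: [-1.105, 1.354, -1.356]
force: [-0.2, 0.7, -0.6]
opening: 1.002
```

```bash
python3 d.py 426.6 -186 170 75;python3 - <<'E'
from m import *
for n in ["side","top"]:
    c=read_camera(n); P=cloud(c)
    Q=near(P,548,180,60,55,90);print(n,len(Q),np.median(Q[:,2]),np.percentile(Q[:,2],[90,97]))
    if n=="side": save(c,"s7.png",(190,210,220,180),3.5)
    if len(Q)>20: 
        T=Q[Q[:,2]>67]; print(rect(trim(T[:,:2])))
    Q=near(P,427,-186,45,8,90)
    if len(Q): zt=np.percentile(Q[:,2],97);T=Q[Q[:,2]>zt-5];print("sens",zt,cv2.minEnclosingCircle(trim(Q[Q[:,2]>zt-14][:,:2]).astype(np.float32)))
E
```

```text
t 11.38 pos [549.2 179.9 164.9] yaw -101.52 ydir [ 0.003  0.001 -1.   ] q1,q6 [0.21 1.99] F [-0.2  0.7 -0.6] op 1.002
cm in present frame [38.3  -0.57 -4.71] twist 0.061 | cm after twist [38.52 -0.56 -2.37]
side 1661 71.53077373821384 [73.13447554 73.8740955 ]
(array([548.1, 180.2]), array([42.1, 79.7]), 168.1)
sens 62.618466410397154 ((427.15093994140625, -183.49557495117188), 25.129430770874023)
top 451 70.48451147498292 [72.56710126 73.84163433]
(array([547.9, 177.8]), array([39.6, 79.5]), 168.7)
sens 63.31431411578199 ((426.46343994140625, -187.3946533203125), 24.8297061920166)
```

View pics/s7.png

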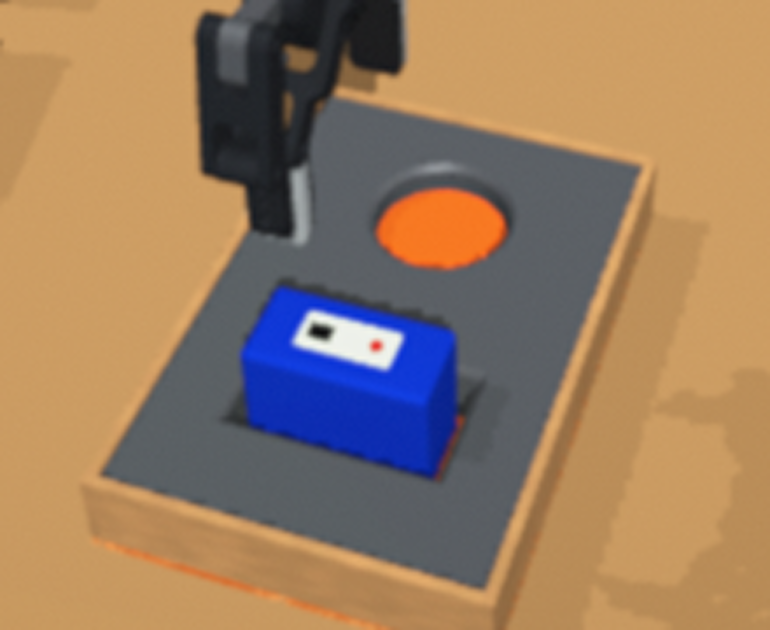

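>>> {"op": "play_rows", "data": {"deltas": [4.79,0,-0.59,0,0,4.79,0,-0.59,0,0,4.79,0,-0.59,0,0,4.79,0,-0.59,0,0,4.79,0,-0.59,0,0,4.79,0,-0.59,0,0,4.79,0,-0.59,0,0,4.77,0,-0.58,0,0,0,0,0,0,0,0,0,0,0,0]}}

```text
clock: 12.72
position: [425.3, -185.7, 162.7]
eef_rot: [-1.107, 1.358, -1.355]
force: [0.1, 0.9, -0.2]
opening: 1.0
```

```bash
python3 d.py 426.6 -185.8 33;python3 - <<'E'
from m import *
c=read_camera("wrist"); P=cloud(c); save(c,"w8.png")
for r in regions_of(c,"sensor_center"): print(r["p"],r["box"])
Q=near(P,427,-186,45,8,90)
zt=np.percentile(Q[:,2],97);T=Q[Q[:,2]>zt-4];print("sens",zt,len(T),rect(trim(T[::2,:2])),cv2.minEnclosingCircle(trim(T[:,:2]).astype(np.float32)),cv2.minEnclosingCircle(trim(Q[Q[:,2]>zt-14][:,:2]).astype(np.float32)))
E
```

```text
t 12.72 pos [ 425.3 -185.7  162.7] yaw -101.57 ydir [-0.001  0.001 -1.   ] q1,q6 [-0.54  1.23] F [ 0.1  0.9 -0.2] op 1.0
cm in present frame [-1.000e-02  1.297e+01  1.500e-01] twist -0.0 | cm after twist [-1.000e-02  1.297e+01  1.500e-01]
0.84 [382.8, 96.2, 51.9, 51.5]
0.66 [261.5, 30.0, 68.5, 73.2]
0.61 [289.8, 155.8, 63.4, 68.8]
sens 62.3287861822825 1886 (array([ 427.3, -186.2]), array([37.4, 38. ]), 26.6) ((427.2678527832031, -186.3101043701172), 19.411802291870117) ((427.1999206542969, -186.1615447998047), 24.9332275390625)
```

View pics/w8.png

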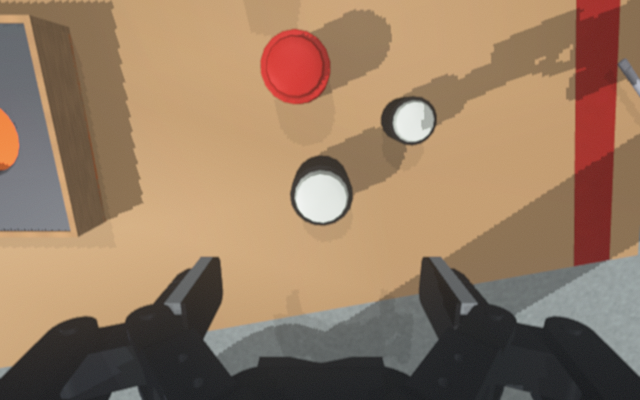

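>>> {"op": "play_rows", "data": {"deltas": [0.01,3.5,0.19,0,0,0,4,0,0,0,0,3,0,0,0,0,1.7,0,0,0,0,1.07,0,0,0,0,0,0,0,0,0,0,0,0,0]}}

```text
clock: 13.7
position: [428.0, -186.6, 31.3]
eef_rot: [-1.107, 1.355, -1.356]
force: [0.3, 0.3, 0.2]
opening: 1.003
```

```bash
python3 d.py 427.2 -186.2 30
```

```text
t 13.7 pos [ 428.  -186.6   31.3] yaw -101.5 ydir [ 0.001 -0.    -1.   ] q1,q6 [-0.54  1.23] F [0.3 0.3 0.2] op 1.003
cm in present frame [-0.02  0.13 -0.08] twist -0.0 | cm after twist [-0.02  0.13 -0.08]
```

>>> {"op": "play_rows", "data": {"deltas": [-0.02,0.1,-0.08,0,0,0,0,0,0,1,0,0,0,0,1,0,0,0,0,1,0,0,0,0,1,0,0,0,0,1,0,0,0,0,1,0,0,0,0,1,0,0,0,0,1], "squeeze": 80}}

```text
clock: 14.82
position: [427.0, -186.4, 30.4]
eef_rot: [-1.107, 1.355, -1.357]
force: [-3.5, 0.9, 17.9]
opening: 0.557
```

>>> {"op": "play_rows", "data": {"deltas": [0,-1.5,0,0,1,0,-3.5,0,0,1,0,-4,0,0,1,0,-3,0,0,1,0,0,0,0,1,0,0,0,0,1]}}

```text
clock: 15.58
position: [426.5, -186.1, 149.2]
eef_rot: [-1.108, 1.357, -1.355]
force: [0.3, 0.1, -1.6]
opening: 0.558
```

```bash
python3 d.py 525.4 71.6 150
python3 - <<'E'
from m import *
c=read_camera("side"); save(c,"s9.png",(230,60,260,200),3)
E
```

```text
t 15.57 pos [ 426.5 -186.1  149.2] yaw -101.53 ydir [-0.001  0.    -1.   ] q1,q6 [-0.54  1.23] F [ 0.3  0.1 -1.6] op 0.558
cm in present frame [-27.23  -0.08   4.54] twist -0.0 | cm after twist [-27.23  -0.08   4.54]
```

View pics/s9.png

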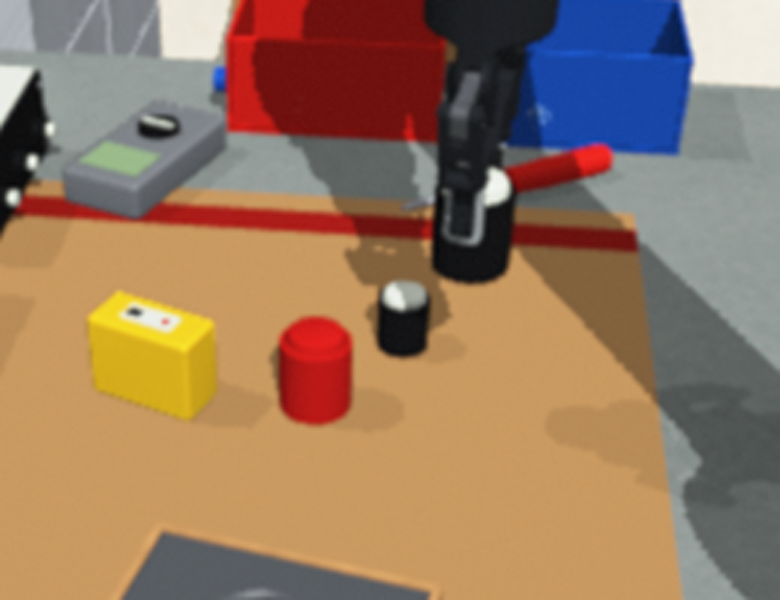

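>>> {"op": "play_rows", "data": {"deltas": [-4.54,0,0.757,0,1,-4.54,0,0.757,0,1,-4.54,0,0.757,0,1,-4.54,0,0.757,0,1,-4.54,0,0.757,0,1,-4.53,0,0.755,0,1,0,0,0,0,1,0,0,0,0,1,0,0,0,0,1]}}

```text
clock: 16.75
position: [525.2, 70.5, 149.3]
eef_rot: [-1.108, 1.358, -1.356]
force: [0.1, 0.1, -1.7]
opening: 0.549
```

```bash
python3 d.py 525.4 71.6 70
python3 - <<'E'
from m import *
c=read_camera("wrist"); P=cloud(c); save(c,"w10.png")
c=read_camera("side"); save(c,"s10.png",(190,150,220,240),2.5)
E
```

```text
t 16.75 pos [525.2  70.5 149.3] yaw -101.59 ydir [-0.001 -0.    -1.   ] q1,q6 [0.02 1.79] F [ 0.1  0.1 -1.7] op 0.549
cm in present frame [-0.11  7.93  0.01] twist -0.0 | cm after twist [-0.11  7.93  0.01]
```

View pics/w10.png

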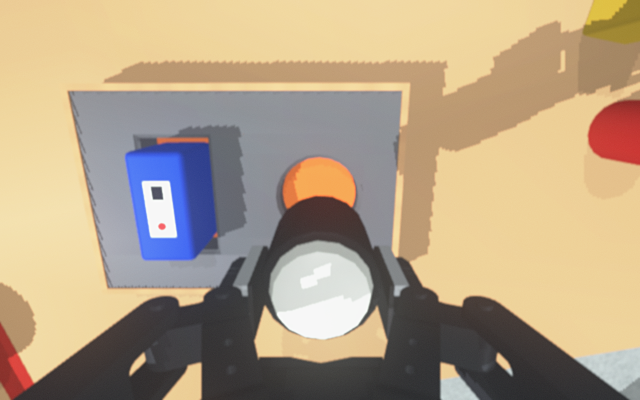

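View pics/s10.png

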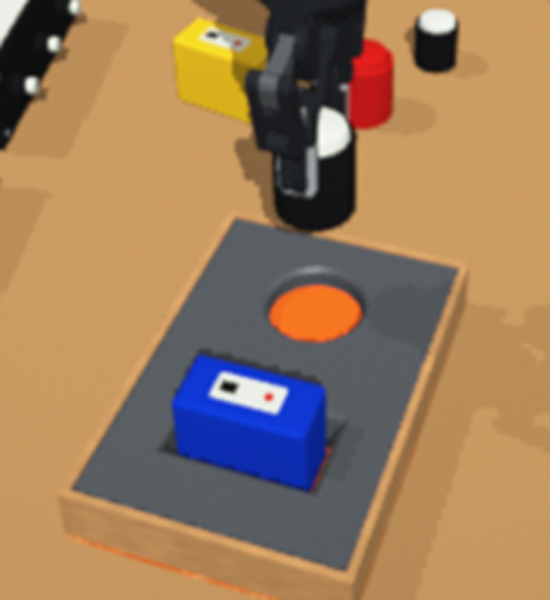

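>>> {"op": "play_rows", "data": {"deltas": [-0.08,3,0,0,1,0,3,0,0,1,0,1.3,0,0,1,0,0.5,0,0,1,0,0.5,0,0,1,0,0.2,0,0,1,0,0,0,0,1]}}

```text
clock: 17.73
position: [526.1, 72.2, 65.1]
eef_rot: [-1.107, 1.355, -1.356]
force: [0.2, 1.1, -1.4]
opening: 0.563
```

```bash
python3 d.py 525.4 71.6 40.4
python3 - <<'E'
from m import *
c=read_camera("side"); save(c,"s11.png",(240,190,160,140),4)
E
```

```text
t 17.73 pos [526.1  72.2  65.1] yaw -101.52 ydir [ 0.  0. -1.] q1,q6 [0.02 1.8 ] F [ 0.2  1.1 -1.4] op 0.563
cm in present frame [ 0.08  2.47 -0.06] twist -0.0 | cm after twist [ 0.08  2.47 -0.06]
```

View pics/s11.png

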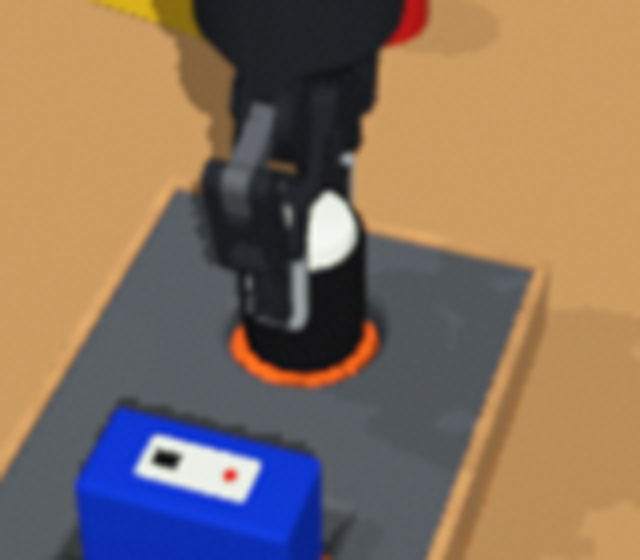

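>>> {"op": "play_rows", "data": {"deltas": [0.03,0.5,0,0,1,0,0.4,0,0,1,0,0.25,0,0,1,0,0.25,0,0,1,0,0.25,0,0,1,0,0.25,0,0,1,0,0.25,0,0,1,0,0.2,0,0,1,0,0,0,0,1]}}

```text
clock: 18.9
position: [525.8, 71.9, 41.3]
eef_rot: [-1.107, 1.356, -1.356]
force: [-2.2, 0.0, 3.3]
opening: 0.56
```

>>> {"op": "play_rows", "data": {"deltas": [0,0.15,0,0,1,0,0,0,0,1]}}

```text
clock: 19.15
position: [525.9, 71.9, 40.3]
eef_rot: [-1.107, 1.356, -1.356]
force: [-3.6, -1.5, 15.7]
opening: 0.558
```

>>> {"op": "play_rows", "data": {"deltas": [0,0.1,0,0,1,0,0,0,0,1]}}

```text
clock: 19.4
position: [526.1, 71.9, 40.1]
eef_rot: [-1.106, 1.355, -1.356]
force: [-8.4, -1.4, 34.0]
opening: 0.564
```

```bash
python3 d.py 525.4 71.6 40.4
python3 - <<'E'
from m import *
c=read_camera("side"); save(c,"s12.png",(240,190,160,140),4)
E
```

```text
t 19.4 pos [526.1  71.9  40.1] yaw -101.52 ydir [ 0.001 -0.    -1.   ] q1,q6 [0.02 1.8 ] F [-8.4 -1.4 34. ] op 0.564
cm in present frame [ 0.04 -0.03 -0.06] twist -0.0 | cm after twist [ 0.04 -0.03 -0.06]
```

View pics/s12.png

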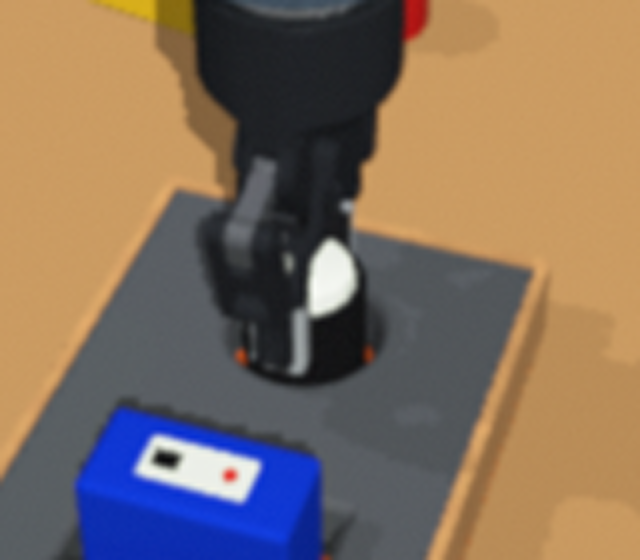

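>>> {"op": "play_rows", "data": {"deltas": [0,-0.25,0,0,1,0,0,0,0,1,0,0,0,0,0.3,0,0,0,0,0,0,0,0,0,0,0,0,0,0,0,0,-2,0,0,0,0,-4,0,0,0,0,-4,0,0,0,0,-4,0,0,0,0,0,0,0,0]}}

```text
clock: 20.82
position: [527.4, 72.0, 184.0]
eef_rot: [-1.103, 1.352, -1.358]
force: [0.3, -1.5, -0.5]
opening: 0.999
```

```bash
python3 d.py 525.4 71.6 40.4
python3 - <<'E'
from m import *
for n in ["side","top","wrist"]:
    c=read_camera(n); P=cloud(c); save(c,n+"13.png")
    if n=="side": save(c,"s13.png",(190,190,220,190),3.5)
    for nm,x,y,r in [("blue",548,180,60),("sens",525.5,71.7,45),("yel",633,-187,60)]:
        Q=near(P,x,y,r,50,95)
        if len(Q)<20: print(n,nm,"few");continue
        zt=np.percentile(Q[:,2],97);T=Q[Q[:,2]>zt-5];print(n,nm,len(T),"med",round(np.median(T[:,2]),1),"p97",round(zt,1),rect(trim(T[:,:2])))
        A=np.c_[T[:,:2],np.ones(len(T))];print("   slope mrad",np.round(1000*np.linalg.lstsq(A,T[:,2],rcond=None)[0][:2]))
    Q=near(P,537,131,175,32,46); print("foam",np.median(Q[:,2]))
E
```

```text
t 20.82 pos [527.4  72.  184. ] yaw -101.53 ydir [ 0.005  0.    -1.   ] q1,q6 [0.02 1.8 ] F [ 0.3 -1.5 -0.5] op 0.999
cm in present frame [ 0.1  14.36 -0.26] twist -0.0 | cm after twist [ 0.1  14.36 -0.26]
side blue 1250 med 72.0 p97 73.8 (array([548.4, 180.1]), array([41.3, 79.3]), 168.2)
   slope mrad [ -0. -18.]
side sens 346 med 71.4 p97 73.2 (array([525.5,  72.5]), array([36.9, 37.7]), 10.0)
   slope mrad [  5. -23.]
side yel 274 med 62.0 p97 63.8 (array([ 642.9, -188.4]), array([38.5, 58.9]), 160.1)
   slope mrad [-20. -25.]
foam 38.28767882790328
top blue few
top sens 6 med 66.1 p97 68.1 (array([512. ,  55.2]), array([0. , 2.3]), 38.6)
   slope mrad [534. 775.]
top yel 641 med 61.2 p97 63.8 (array([ 633.5, -188.2]), array([39.5, 79.3]), 158.0)
   slope mrad [ 3. -7.]
foam 37.42313360567243
wrist blue 4849 med 71.4 p97 72.8 (array([548.9, 178.6]), array([39.8, 79. ]), 168.8)
   slope mrad [-0. 18.]
wrist sens 1809 med 70.9 p97 72.2 (array([526.1,  72.1]), array([38. , 38.6]), 106.5)
   slope mrad [-16.   6.]
wrist yel 939 med 60.8 p97 62.4 (array([ 609.3, -168.7]), array([21.6, 26.4]), 67.8)
   slope mrad [ 41. -85.]
foam 37.662561635574775
```

View pics/s13.png

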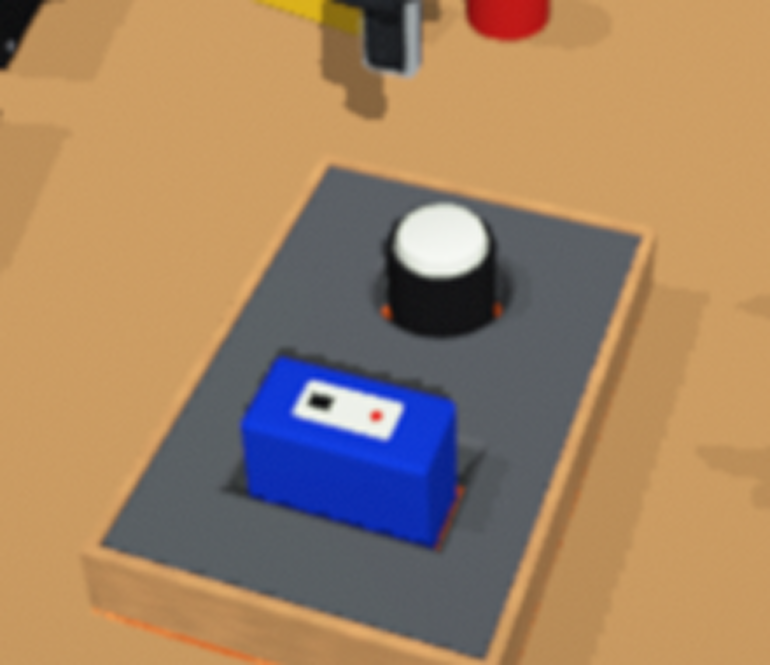

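View pics/top13.png

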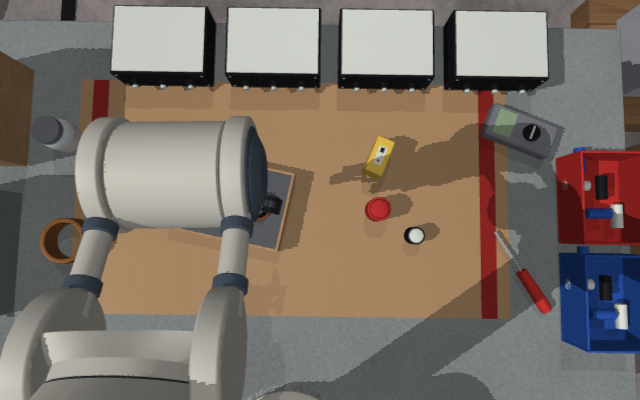

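```bash
python3 -c "
from h import *
print(ticket.close_job())"
```

```text
the job is handed in; nothing more can be done
None
```

The kit is packed and handed in at about 21 s, with the arm clear of everything. The blue battery pack is in the rectangular cutout and the large black sensor is in the round one, lens up. I pressed the pack first, then the sensor.

- **Choice of sensor:** I took the larger black one, seen at (377,254) in the top view. I left the red one at (377,209) and the smaller black one at (414,235).
- **Pushed home:** Both pads yielded, then the force rose steeply at the expected depth, to 45 N for the pack and 34 N for the sensor. The side and wrist cameras put both tops at about 71–72 mm. That is 33–34 mm above the foam, against 34 mm expected.
- **Upright and centred:** The tops read level to within about 25 mrad. The two views disagree on the direction of tilt, so I read that as camera noise. The side picture shows both parts centred in their cutouts.
- **Yellow pack:** The top camera shows it where it was at the start.
- **Check that gave nothing:** In the final top view the arm hid the tray, so that camera could not confirm the two parts. The side and wrist views did.

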